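# Charge the oil patch-test filter stand with its hand pump

## Task

Get the filter stand ready to run: push the glass beaker along the bench into the wire guide under the spout, and swing the red vent lever shut, so that it points straight out to the front of the stand. Then work the yellow-topped pump plunger with full strokes, all the way down and all the way up again, until the indicator pin beside it has popped fully out and shows its green band, and leave beaker and lever in place. Do it with the fingertips only: the beaker stays on the bench and upright, the pin itself is not touched, and the other things stay where they stand.

Things in the scene. Friction and masses are not known exactly. Their poses are not given: they have to be found in the camera images.
- filter_stand: the fixed filter stand: grey base plate 105 mm deep (x), 240 mm wide (y), 14 mm high; origin on the bench at the middle of its front edge, x to the back of the stand (away from the robot), y left, z up. From left to right it carries the steel filter holder, a dark steel block (x 12 to 76, y -13 to 53 mm, 94 mm high) with the pin, the blue pump barrel and the vent valve
- filter_top (a point): top of the steel filter holder: axis at x 52, y 85 mm of the stand, radius 38 mm, 204 mm high; a thin pipe joins its side to the block, up to 170 mm high. Not to be handled
- spout_tip (a point): mouth of the spout, 98 mm above the bench, at x -35, y 85 mm of the stand: a steel tube 7 mm thick that comes straight forward from the filter holder, its top 115 mm above the bench
- beaker_place (a point): point on the bench under the spout, where the middle of the beaker's underside belongs, at x -45, y 85 mm of the stand, whose axes it has. Round its far side runs a wire guide (5 mm wire, 33 to 39 mm above the bench): an arc of 35 mm clear radius whose flared ends lie 6 mm in front of this point, 47 mm to each side. Push the beaker in from the front until it stops
- beaker: the loose, empty glass beaker, 68 mm in diameter (rim 72 mm, from 84 mm up), 93 mm high, about 110 g, so it tips if pushed high up; origin at the centre of its underside. It starts in front of the guide, 55 to 80 mm nearer the robot and up to 25 mm to the right (15 mm to the left) of its place
- vent (a joint): angle of the red vent lever about its upright axis, rad: 0 = shut (points straight to the front, -x of the stand), 1.57 = open (points right, -y of the stand, along the vent pipe). Starts at 1.0 to 1.57; has a stop at 0; light friction (about 1.2 N at the tip), stays where it is left. While it is open the pin sinks back after every stroke
- vent_pivot (a point): the lever's axis at the lever's mid height, 112 mm above the bench, at x 35, y -104 mm of the stand; axes as the stand. The lever is a bar 10 mm wide and 8 mm high, its end 66 mm from this axis; the brass valve below it reaches 100 mm above the bench
- vent_tip (a point): point on the middle line of the red lever, 60 mm from its axis
- plunger (a joint): how far the pump plunger is pressed down, m: 0 = up, 0.025 = all the way down. A spring brings it up again: 3.5 N at the top, 10.5 N at the bottom, and pumping adds about 1 N. A stroke counts only if it goes from nearly the top (within 3 mm) to nearly the bottom (within 3 mm)
- plunger_top (a point): middle of the top of the yellow mushroom knob of the plunger, 45 mm in diameter, slightly domed; 166 mm above the bench when up, 141 mm when down. The plunger moves straight down
- pin_top (a point): middle of the top of the indicator pin, at x 30, y 22 mm of the stand: upright, 11 mm in diameter, white with a green foot. 105 mm above the bench at the start, 134 mm when fully out; only then the upper 4 mm of the green foot show
- petri_dish: bystander: glass dish 60 mm in diameter, 15 mm high, loose, in front of the pump; origin at the centre of its underside
- tweezers: bystander: steel tweezers 130 mm long, 14 mm wide, 9 mm high, lying loose in front of the vent valve; origin at the centre of the underside, long side along its y
- sample_bottle: bystander: brown glass bottle with black cap, 66 mm in diameter, 140 mm high, loose, behind the stand; origin at the centre of its underside
- cuvette: bystander: small clear cuvette with white cap, 14 mm square, 50 mm high, loose, left of the spout; origin at the centre of its underside
- pin: the indicator pin, running upright in the dark steel block; origin 91 mm below its top. Not to be touched. With the vent shut each full stroke raises it by 6 mm, so five bring it fully out (29 mm); it stays up between strokes (settling back by 2 to 3 mm as the plunger comes up)

How it is judged:
On the way, in this order (a step that is already met when the one before it is completed fails the run):
1. the beaker stands in the guide under the spout and the vent lever is shut (horizontal distance between beaker and beaker_place below 0.012 m and value of joint vent below 0.15 rad), for 0.2 s.
2. the indicator pin is fully out, with the plunger up again (z of pin_top in the frame of filter_stand above 0.1325 m and value of joint plunger below 0.004 m), for 0.2 s.
At the end, for the whole second after the job is handed in: the indicator pin is out by more than 27.5 of its 29 mm, the plunger is up again (within 4 mm), the vent lever is shut (within 0.15 rad), and the beaker stands upright and at rest under the spout, within 12 mm (all of step 1 and all of step 2 and angle between beaker's own z axis and vertical below 0.1 rad and linear speed of beaker below 0.01 m/s); the robot touches nothing.
It fails at once if the beaker is lifted off the bench (height (world z) of beaker above 0.008 m).
It fails at once if the beaker is tipped (angle between beaker's own z axis and vertical above 0.35 rad).
It fails at once if the indicator pin is touched (contact force between any of the fingers, the arm and pin above 0.5 N).
It fails at once if one of the bystanders is moved (distance of any of petri_dish, tweezers, sample_bottle, cuvette from where it was at the start of the episode above 0.02 m).
It also fails if it takes over 64 s, if anything falls off the work surface, if the arm or the gripper's body presses on something with over 40 N, if the wrist force passes 120 N, or if a joint passes its speed limit or range.

## Robot

A 7-joint arm with a two-finger parallel gripper is mounted at the origin on a cart in front of the work surface, level with it; the furniture and walls round the work are solid. World frame = base frame: x ahead of the robot, y to its left, z up, the work surface at z = 0. Lengths are in m, angles in rad, forces in N, time in s.
With the tool pointing down it reaches from about 0.4 to 0.875 m from the base axis. Payload 6.5 kg.
Tool frame: the origin (TCP) lies at the very end of the fingers, on their centre line; the grasp point (between the pads) lies 19 mm behind it; z points along the fingers, y is the line along which they close (so a half turn about z gives the same grasp; the last joint's range is limited). The gripper opens to 85 mm and grips with 20 to 120 N. Pads are 22 mm wide; open, the fingers measure 114 mm over their backs; the gripper's body (76 mm by 85 mm) begins 54 mm behind the grasp point. The pads swing forward as they close: fully open they stand 13 mm farther back than shut.
Start: joints at [1.129, 0.536, -0.004, 1.538, 0.003, 1.067, -0.071], TCP at [0.239, -0.605, 0.231] pointing down, gripper open.
Joint ranges: [-2.7, 2.7], [-0.37, 2.16], [-1.27, 1.26], [0.24, 2.4], [-1.31, 4.45], [0.19, 1.91], [-2.76, 2.76]. Speed limits (rad/s): [2.39, 2.39, 3.14, 3.14, 3.14, 3.14, 3.14].

## Interface

Orientations are given as a 3x3 rotation matrix whose columns are the frame's x, y, z axes.
In Python, from workcell import r gives the robot as it stands.
- The arm moves only by the tool drive_tool, never from a script. Its argument "steps" is one flat list of numbers, 7 for each row, row after row: the shift along the world's x, y, z each as a share of 0.1 m, from -1 to 1, then the turn, a rotation vector about the world's x, y, z each as a share of pi/2 rad, from -1 to 1, then the opening, from 0 (shut) to 1 (fully open). In form: [dx, dy, dz, ax, ay, az, hand, dx, dy, dz, ax, ay, az, hand, ...]. A call has 1 to 10 rows; each row shifts and turns the commanded pose from where the row before left it; what a row does not reach is not made up. A row lasts 1/8 s, in which the tool goes at most 62.5 mm and 10.7 degrees, less where a joint would pass 70% of its speed; a pose out of reach is approached as far as the arm can. A call with a number of a shift or a turn outside -1 to 1 is refused whole. A call with a gripper value outside its range is refused whole. The fingers move at their own pace and stop on an object; the grip force is fixed at half the most. Time passes only in rows, so rows that do not move let the fingers close. It gives the time, the measured TCP pose, the force, the opening and the grip force at its end, in the units of the state.
- r.observe(): the state, without advancing time (a new reading comes with each control period).
- r.snapshot(name): name is "scene" or "side" or "wrist"; returns a dict with "image" (480x640x3 uint8, red, green, blue), "K" (3x3 intrinsics, pixels), "T" (4x4, takes a point from camera to world coordinates). Camera axes: x right, y up, looking along -z (the intrinsics and any distortion apply to the point x, -y, -z); pixel columns grow to the right and rows downward; lengths in m; the calibration is good to about 2 mm. A picture is of the moment at which its call begins. There is no depth.
- r.hand_in(): hands the job in; it is judged then, once.
The state is a dict: "t": time; "joint_positions": joint angles; "joint_vel": joint speeds; "joint_torque": joint torques, N m; "eef_pos": TCP position; "tool_rot": TCP orientation; "force": force on the tool from outside, world axes, zero at the start; "moment": the same for the moment, N m; "width": opening from 0.0 (shut) to 1.0 (fully open); "finger_force": force on a finger pad.
Only numpy, scipy, OpenCV 4.12 (cv2) and the standard library are available. Lean on these libraries where they do the work, as an engineer would, in place of code of your own. Each camera call takes 0.05 s, during which the arm holds its last target. There are 200 camera calls.

## Working session

There is one attempt and no reset: what is moved stays moved. The work goes in short steps, Python scripts to look and compute and a tool call to move; the robot and the scene stay as the last step left them, time stands still between calls to the robot, and variables do not carry over. Pictures are saved under pics/ and viewed, at most 10 in all, crops included, and the job is handed in when it is done.

Besides the shell and the picture viewer there is one more tool, called after "Call:" as name(argument=value, ...) on one line, values as JSON. drive_tool: Moves the arm, as the interface text tells. Its arguments: {"type":"object","properties":{"steps":{"type":"array","items":{"type":"number"}}},"required":["steps"]}

```bash
mkdir -p pics; ls; python3 - <<'E'
from workcell import r
import cv2,numpy as np
for n in("scene","side"):
    s=r.snapshot(n); cv2.imwrite(f"pics/{n}0.png",s["image"][:,:,::-1]); np.savez(f"pics/{n}0.npz",**s)
    print(n,s["K"].round(1).tolist(),s["T"].round(4).tolist(),s.keys())
E
```

```text
pics
scene [[549.9, 0.0, 320.9], [0.0, 549.9, 223.6], [0.0, 0.0, 1.0]] [[-0.6122, 0.3625, -0.7027, 0.0464], [-0.7903, -0.2507, 0.5592, 0.672], [0.0266, 0.8976, 0.4399, 0.5212], [0.0, 0.0, 0.0, 1.0]] dict_keys(['image', 'K', 'T'])
side [[505.8, 0.0, 316.3], [0.0, 505.8, 239.8], [0.0, 0.0, 1.0]] [[-0.9991, -0.0114, 0.0407, 0.656], [0.0407, -0.5194, 0.8535, 0.9262], [0.0114, 0.8544, 0.5194, 0.5661], [0.0, 0.0, 0.0, 1.0]] dict_keys(['image', 'K', 'T'])
```

View pics/scene0.png

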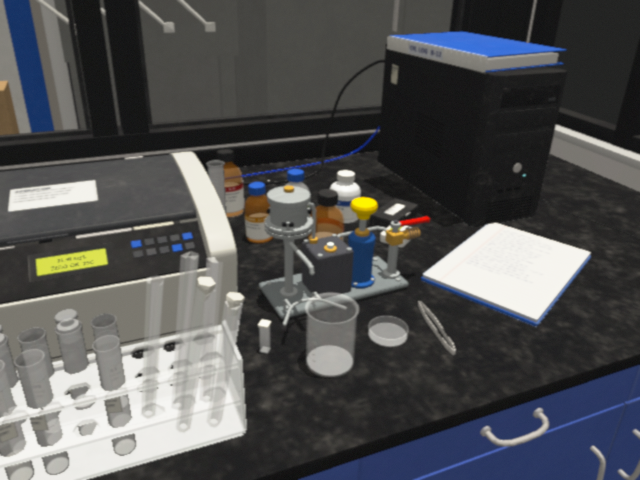

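View pics/side0.png

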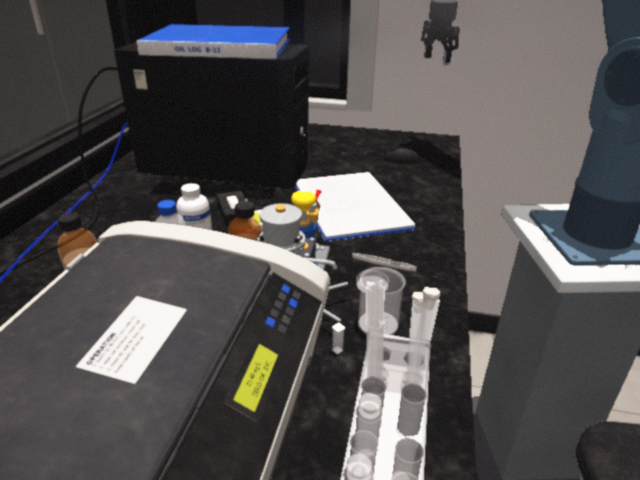

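The scene view shows the stand at the centre: beaker at (330,340), knob (364,207), red lever (415,221), filter top (289,200). I'll crop both views larger.

```bash
python3 - <<'E'
import cv2
a=cv2.imread("pics/scene0.png")[175:385,245:465]; b=cv2.imread("pics/side0.png")[180:360,250:430]
cv2.imwrite("pics/c1.png",cv2.resize(a,None,fx=2.8,fy=2.8,interpolation=cv2.INTER_CUBIC))
cv2.imwrite("pics/c2.png",cv2.resize(b,None,fx=3,fy=3,interpolation=cv2.INTER_CUBIC))
E
```

```text
(no output)
```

View pics/c1.png

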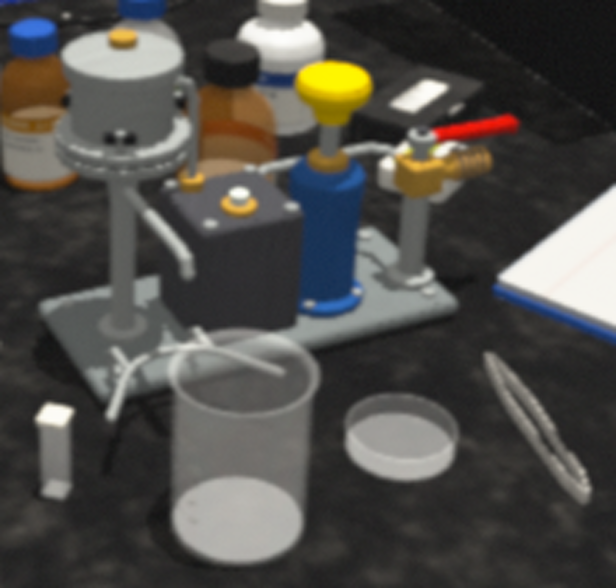

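View pics/c2.png

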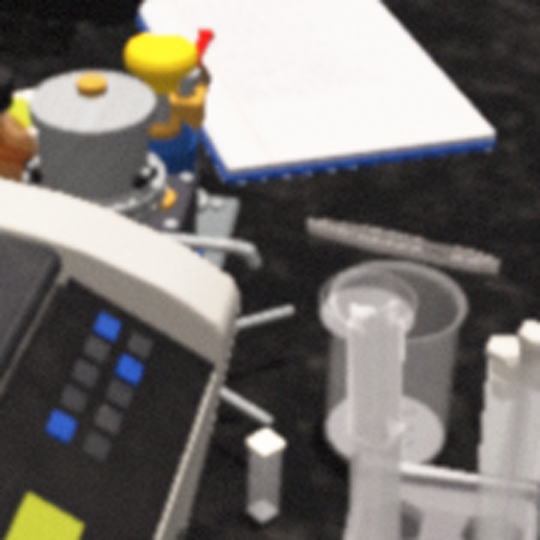

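Crop 1: pin top (239,192), lever pivot cap (422,133) and tip (517,123), knob (333,78), plate front corners (107,402)/(457,308), back-left (42,308), beaker base (237,519) and rim (245,373), dish (400,455), tweezers (490,355)–(585,495). Crop 2 (offset 250,180, ×3): knob (162,50), rim (393,303), base (386,440).

```bash
cat > h.py <<'E'
import numpy as np
def ray(s,u,v):
    K,T=s["K"],s["T"]; d=np.array([(u-K[0,2])/K[0,0],-(v-K[1,2])/K[1,1],-1]); return T[:3,3],T[:3,:3]@d
def onz(s,u,v,z):
    o,d=ray(s,u,v); return o+d*(z-o[2])/d[2]
E
python3 - <<'E'
import numpy as np
from scipy.optimize import least_squares
from h import *
S=np.load("pics/scene0.npz"); D=np.load("pics/side0.npz")
c1=lambda u,v,z:onz(S,245+u/2.8,175+v/2.8,z)[:2]
c2=lambda u,v,z:onz(D,250+u/3,180+v/3,z)[:2]
P={'pin':(c1(239,190,.105),(.030,.022)),'piv':(c1(422,133,.118),(.035,-.104)),
'FL':(c1(103,391,.014),(0,.12)),'FR':(c1(457,300,.014),(0,-.12)),'BL':(c1(42,303,.014),(.105,.12)),
'spout':(c1(186,270,.098),(-.035,.085)),'filt':(c1(123,57,.2),(.052,.085)),'spout2':(c2(257,258,.1),(-.035,.085)),'filt2':(c2(93,100,.2),(.052,.085))}
R=lambda a:np.array([[np.cos(a),-np.sin(a)],[np.sin(a),np.cos(a)]])
A=np.array([p[0] for p in P.values()]);B=np.array([p[1] for p in P.values()])
f=lambda q:((B@R(q[2]).T+q[:2]-A)).ravel()
q=least_squares(f,[.6,0,0],loss='soft_l1',f_scale=.003).x
print("stand",q)
for n,e,p in zip(P,f(q).reshape(-1,2),A): print(n,p.round(4),(e*1000).round(1))
W=lambda x,y:R(q[2])@[x,y]+q[:2]
L=lambda p:R(q[2]).T@(p-q[:2])
for n,p in dict(bk0=c1(237,519,0.003),bkr=c1(245,373,.093),bk0s=c2(386,440,.003),bkrs=c2(393,303,.093),dish=c1(400,455,.004),tw1=c1(490,357,.005),tw2=c1(583,495,.005),cuv=c1(55,412,.05),knob=c1(333,78,.163),knobs=c2(162,48,.163),tip=c1(517,123,.112)).items(): print(n,'world',p.round(4),'stand',L(p).round(4))
print('place',W(-.045,.085),'piv',W(.035,-.104))
s=[S,D]
E
```

```text
stand [ 0.61007905  0.15924471 -0.19373675]
pin [0.6469 0.1735] [-3.2  1.5]
piv [0.6218 0.0529] [ 2.6 -2.5]
FL [0.6359 0.2756] [-2.7  1.4]
FR [0.5876 0.0439] [-0.6 -2.4]
BL [0.733  0.2547] [3.3 2.1]
spout [0.6028 0.2445] [-10.7   4.9]
filt [0.6613 0.2446] [ 16.2 -12. ]
spout2 [0.5911 0.2433] [1.  6.1]
filt2 [0.6778 0.2458] [ -0.4 -13.2]
bk0 world [0.5177 0.2737] stand [-0.1127  0.0945]
bkr world [0.5165 0.2736] stand [-0.1139  0.0942]
bk0s world [0.5188 0.2829] stand [-0.1134  0.1038]
bkrs world [0.521  0.2771] stand [-0.1101  0.0985]
dish world [0.5058 0.1707] stand [-0.1045 -0.0088]
tw1 world [0.541  0.0627] stand [-0.0492 -0.108 ]
tw2 world [0.4245 0.1172] stand [-0.174 -0.077]
cuv world [0.5932 0.3336] stand [-0.0501  0.1679]
knob world [0.6391 0.113 ] stand [ 0.0374 -0.0398]
knobs world [0.6402 0.1125] stand [ 0.0386 -0.0401]
tip world [ 0.6067 -0.0156] stand [ 0.0303 -0.1722]
place [0.58228573 0.25131822] piv [0.62440144 0.05045193]
```

```bash
python3 - <<'E'
import numpy as np
from scipy.optimize import least_squares
from h import *
from workcell import r
S=np.load("pics/scene0.npz"); D=np.load("pics/side0.npz")
c1=lambda u,v,z:onz(S,245+u/2.8,175+v/2.8,z)[:2]
P=[(c1(239,190,.105),(.030,.022)),(c1(422,133,.118),(.035,-.104)),(c1(103,391,.014),(0,.12)),(c1(457,300,.014),(0,-.12)),(c1(42,303,.014),(.105,.12)),(onz(D,250+257/3,180+258/3,.1)[:2],(-.035,.085))]
R=lambda a:np.array([[np.cos(a),-np.sin(a)],[np.sin(a),np.cos(a)]])
A=np.array([p[0] for p in P]);B=np.array([p[1] for p in P])
f=lambda q:((B@R(q[2]).T+q[:2]-A)).ravel()
q=least_squares(f,[.6,0,0],loss='soft_l1',f_scale=.003).x
np.save("q.npy",q); print(q,(f(q)*1000).round(1))
W=lambda x,y:R(q[2])@[x,y]+q[:2]
print('place',W(-.045,.085),'piv',W(.035,-.104),'knobL',R(q[2]).T@(np.array([.6395,.1128])-q[:2]))
print('beakerL',R(q[2]).T@(np.array([.518,.275])-q[:2]))
print('rack edge',[onz(S,u,v,0)[:2].round(3) for u,v in((240,415),(243,425))],'rack far r top',onz(S,240,345,.05)[:2])
def tri(a,b):
    (o,d),(p,e)=ray(S,*a),ray(D,*b); M=np.c_[d,-e]; k=np.linalg.lstsq(M,p-o,rcond=None)[0]; return ((o+d*k[0]+p+e*k[1])/2).round(3)
print('tubecap?',tri((235,298),(432,293)),tri((206,282),(417,296)))
print('PC corner',onz(S,475,220,0),onz(S,530,212,0))
o=r.observe(); print(o["tool_rot"].round(3) if hasattr(o["tool_rot"],'round') else o["tool_rot"],o["force"],o["width"])
E
```

```text
[ 0.60997867  0.15850156 -0.19949861] [-3.2  0.6  1.8 -3.3 -2.1  0.5 -1.4 -3.   3.7  0.6  1.4  5.4]
place [0.58271632 0.25073368] piv [0.62367398 0.04962806] knobL [ 0.03799285 -0.03894464]
beakerL [-0.11324179  0.09595968]
rack edge [array([0.506, 0.427]), array([0.489, 0.432])] rack far r top [0.56949013 0.38755466]
tubecap? [0.489 0.434 0.188] [0.514 0.456 0.201]
PC corner [ 0.69823081 -0.28373519  0.        ] [ 0.65218284 -0.4251849   0.        ]
[[ 0.93   0.367 -0.001]
 [ 0.367 -0.93   0.001]
 [-0.    -0.002 -1.   ]] [ 0.50187784  0.95543249 -0.2376409 ] 1.0055340692583008
```

Call:
drive_tool(steps=[0.2, 0.5, 0.1, 0, 0, -0.092, 0.47, 0.2, 0.5, 0.1, 0, 0, -0.092, 0.47, 0.2, 0.5, 0.1, 0, 0, -0.092, 0.47, 0.2, 0.5, 0, 0, 0, -0.09, 0.47, 0.2, 0.5, 0, 0, 0, 0, 0.47, 0.2, 0.5, 0, 0, 0, 0, 0.47, 0.2, 0.5, 0, 0, 0, 0, 0.47, 0.2, 0.5, 0, 0, 0, 0, 0.47, 0.2, 0.5, 0, 0, 0, 0, 0.47, 0.2, 0.5, 0, 0, 0, 0, 0.47])

```text
t: 1.35
eef_pos: [0.4388, -0.103, 0.2613]
tool_rot: [[0.98, -0.198, -0.0], [-0.198, -0.98, -0.0], [0.0, 0.0, -1.0]]
force: [1.3, -1.2, -1.5]
width: 0.469
finger_force: 0.0
```

Call:
drive_tool(steps=[0, 0.5, 0, -0.018, -0.091, 0, 0.47, 0, 0.5, 0, -0.018, -0.091, 0, 0.47, 0, 0.5, 0, -0.018, -0.091, 0, 0.47, 0, 0.5, 0, 0, 0, 0, 0.47, 0, 0.5, 0, 0, 0, 0, 0.47, 0, 0.5, 0, 0, 0, 0, 0.47, 0, 0.5, 0, 0, 0, 0, 0.47, 0, 0.4, 0, 0, 0, 0, 0.47, 0, 0, 0, 0, 0, 0, 0.47])

```text
t: 2.48
eef_pos: [0.4422, 0.1534, 0.2558]
tool_rot: [[0.912, -0.198, 0.36], [-0.179, -0.98, -0.084], [0.369, 0.012, -0.929]]
force: [-0.9, 0.5, -0.5]
width: 0.465
finger_force: 0.0
```

Call:
drive_tool(steps=[0.02, 0.35, 0, 0, 0, 0, 0.47, 0.02, 0.35, 0, 0, 0, 0, 0.47, 0, 0.35, 0, 0, 0, 0, 0.47, 0, 0.3, -0.1, 0, 0, 0, 0.47, 0, 0, -0.3, 0, 0, 0, 0.47, 0, 0, -0.4, 0, 0, 0, 0.47, 0, 0, -0.4, 0, 0, 0, 0.47, 0, 0, -0.4, 0, 0, 0, 0.47, 0, 0, 0, 0, 0, 0, 0.47])

```text
t: 3.6
eef_pos: [0.4444, 0.2382, 0.0898]
tool_rot: [[0.916, -0.206, 0.345], [-0.186, -0.978, -0.09], [0.356, 0.018, -0.934]]
force: [-0.9, -0.7, 0.4]
width: 0.474
finger_force: 0.0
```

```bash
python3 - <<'E'
from workcell import r
import cv2,numpy as np
s=r.snapshot("scene"); np.savez("pics/s1.npz",**s)
a=s["image"][100:400,180:480,::-1]; cv2.imwrite("pics/s1.png",cv2.resize(a,None,fx=2,fy=2))
E
```

```text
(no output)
```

View pics/s1.png

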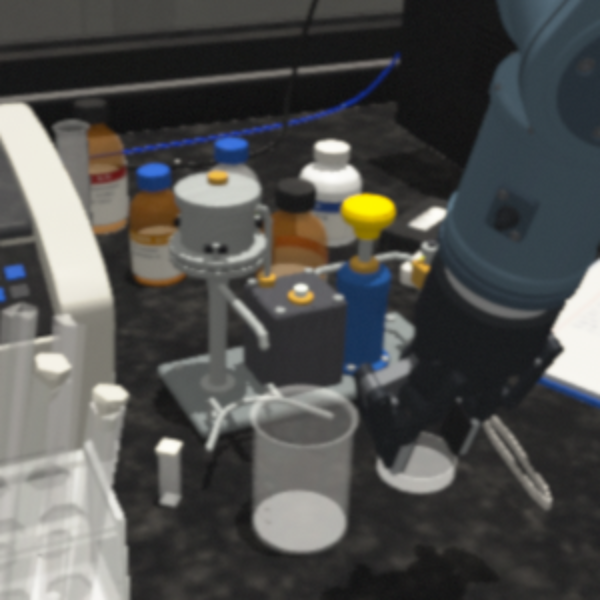

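The picture shows the fingers still right of the beaker, above the dish; moves fell short, so I check the joints.

```bash
python3 - <<'E'
from workcell import r
o=r.observe(); print([[round(float(x),3) for x in o[k]] for k in("joint_positions","joint_vel","eef_pos")])
E
```

```text
[[-1.246, 0.515, 0.557, 2.245, 0.186, 0.257, -2.726], [-0.034, -0.051, 0.039, -0.022, 0.005, 0.006, -0.001], [0.446, 0.239, 0.092]]
```

Call:
drive_tool(steps=[0, 0, 0.35, 0, 0, 0, 0.47, 0, 0, 0.35, 0, 0, 0, 0.47, 0, 0, 0.2, -0.038, 0.01, 0.103, 0.47, 0, 0, 0, -0.038, 0.01, 0.103, 0.47, 0, 0, 0, -0.038, 0.01, 0.103, 0.47, 0, 0, 0, -0.038, 0.01, 0.103, 0.47, 0, 0, 0, -0.038, 0.01, 0.103, 0.47, 0, 0, 0, -0.038, 0.01, 0.103, 0.47, 0, 0, 0, -0.038, 0.01, 0.103, 0.47, 0, 0, 0, -0.038, 0.01, 0.103, 0.47])

```text
t: 4.9
eef_pos: [0.4469, 0.2409, 0.1851]
tool_rot: [[0.366, 0.865, 0.342], [0.929, -0.361, -0.082], [0.053, 0.348, -0.936]]
force: [0.0, 0.3, -0.8]
width: 0.468
finger_force: 0.0
```

Call:
drive_tool(steps=[0, 0, 0, -0.038, 0.01, 0.103, 0.47, 0, 0, 0, -0.038, 0.01, 0.103, 0.47, 0, 0, 0, -0.038, 0.01, 0.103, 0.47, 0, 0, 0, -0.038, 0.01, 0.103, 0.47, 0, 0, 0, -0.038, 0.01, 0.103, 0.47, 0, 0, 0, -0.038, 0.01, 0.103, 0.47, 0, 0, 0, -0.038, 0.01, 0.103, 0.47, 0, 0, 0, -0.038, 0.01, 0.103, 0.47, 0, 0, 0, -0.038, 0.01, 0.103, 0.47, 0, 0, 0, -0.038, 0.01, 0.103, 0.47])

```text
t: 6.15
eef_pos: [0.4472, 0.2407, 0.1854]
tool_rot: [[-0.912, 0.228, 0.342], [0.207, 0.974, -0.096], [-0.355, -0.017, -0.935]]
force: [-0.8, 0.4, 0.9]
width: 0.471
finger_force: 0.0
```

```bash
python3 - <<'E'
from workcell import r
o=r.observe(); print([[round(float(x),3) for x in o[k]] for k in("joint_positions","joint_vel","eef_pos")])
E
```

```text
[[-0.766, 0.27, -0.029, 2.153, 0.581, 0.619, 0.089], [0.196, 0.008, -0.235, -0.01, 0.114, 0.046, 1.263], [0.447, 0.241, 0.185]]
```

Call:
drive_tool(steps=[0, 0.24, 0, 0, 0, 0, 0.47, 0.02, 0.24, 0, 0, 0, 0, 0.47, 0, 0, -0.3, 0, 0, 0, 0.47, 0, 0, -0.4, 0, 0, 0, 0.47, 0, 0, -0.4, 0, 0, 0, 0.47, 0, 0, -0.4, 0, 0, 0, 0.47, 0, 0, -0.07, 0, 0, 0, 0.47, 0, 0, 0, 0, 0, 0, 0.47])

```text
t: 7.15
eef_pos: [0.4485, 0.2905, 0.0266]
tool_rot: [[-0.911, 0.232, 0.34], [0.211, 0.973, -0.096], [-0.353, -0.016, -0.936]]
force: [-0.5, 0.9, -0.2]
width: 0.469
finger_force: 0.0
```

```bash
python3 - <<'E'
from workcell import r
import cv2,numpy as np
o=r.observe(); print([[round(float(x),3) for x in o[k]] for k in("joint_positions","eef_pos")])
s=r.snapshot("scene"); np.savez("pics/s2.npz",**s)
a=s["image"][200:400,220:440,::-1]; cv2.imwrite("pics/s2.png",cv2.resize(a,None,fx=2.5,fy=2.5))
E
```

```text
[[-0.98, 0.639, 0.143, 2.139, 0.859, 0.324, -0.345], [0.448, 0.29, 0.027]]
```

View pics/s2.png

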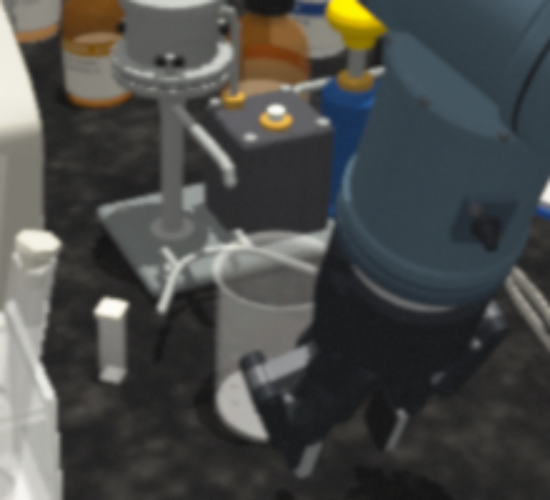

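Call:
drive_tool(steps=[0.1, -0.033, 0, 0, 0, 0, 0.47, 0.1, -0.033, 0, 0, 0, 0, 0.47, 0.08, -0.026, 0, 0, 0, 0, 0.47, 0.08, -0.026, 0, 0, 0, 0, 0.47, 0.08, -0.026, 0, 0, 0, 0, 0.47, 0.08, -0.026, 0, 0, 0, 0, 0.47, 0.08, -0.026, 0, 0, 0, 0, 0.47, 0.08, -0.026, 0, 0, 0, 0, 0.47, 0.08, -0.026, 0, 0, 0, 0, 0.47, 0.08, -0.026, 0, 0, 0, 0, 0.47])

```text
t: 8.45
eef_pos: [0.5323, 0.2616, 0.0256]
tool_rot: [[-0.912, 0.231, 0.338], [0.21, 0.973, -0.097], [-0.352, -0.017, -0.936]]
force: [-0.1, 1.1, 0.9]
width: 0.467
finger_force: 0.6
```

Call:
drive_tool(steps=[0.05, -0.016, 0, 0, 0, 0, 0.47, 0, 0, 0, 0, 0, 0, 0.47])

```text
t: 8.7
eef_pos: [0.5373, 0.2599, 0.0256]
tool_rot: [[-0.912, 0.232, 0.339], [0.211, 0.973, -0.097], [-0.352, -0.017, -0.936]]
force: [-0.3, -1.0, -0.2]
width: 0.467
finger_force: 0.0
```

```bash
python3 - <<'E'
from workcell import r
import cv2,numpy as np
o=r.observe(); print([[round(float(x),3) for x in o[k]] for k in("joint_positions","eef_pos","force")])
s=r.snapshot("scene"); t=r.snapshot("side"); np.savez("pics/s3.npz",**s); np.savez("pics/d3.npz",**t)
a=cv2.resize(s["image"][200:380,230:410,::-1],None,fx=2.2,fy=2.2);b=cv2.resize(t["image"][200:380,250:430,::-1],None,fx=2.2,fy=2.2)
cv2.imwrite("pics/s3.png",np.hstack([a,b]))
E
```

```text
[[-0.746, 0.682, 0.069, 2.011, 0.821, 0.348, -0.12], [0.537, 0.26, 0.026], [-0.299, -0.992, -0.244]]
```

View pics/s3.png

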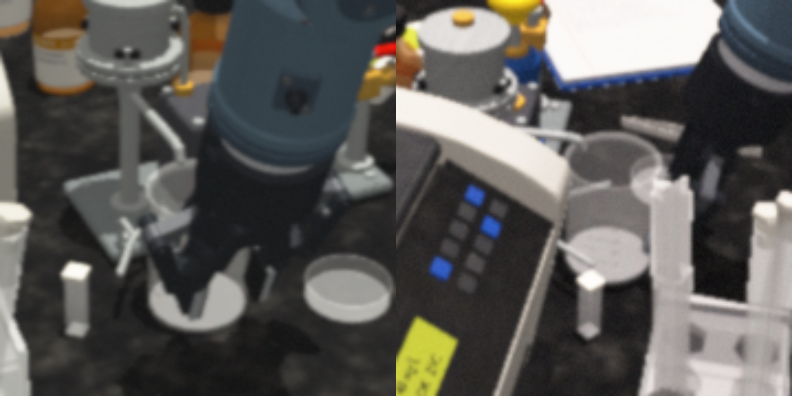

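The beaker has followed, upright, and is about 8 mm short of its place (side view rim at crop (614,168)); pushing on gently.

Call:
drive_tool(steps=[0.04, -0.01, 0, 0, 0, 0, 0.47, 0.04, -0.01, 0, 0, 0, 0, 0.47, 0, 0, 0, 0, 0, 0, 0.47])

```text
t: 9.18
eef_pos: [0.5453, 0.2581, 0.0257]
tool_rot: [[-0.912, 0.231, 0.339], [0.211, 0.973, -0.097], [-0.352, -0.017, -0.936]]
force: [-0.3, 0.5, -1.0]
width: 0.473
finger_force: 0.1
```

Call:
drive_tool(steps=[0.03, -0.006, 0, 0, 0, 0, 0.47, 0, 0, 0, 0, 0, 0, 0.47])

```text
t: 9.43
eef_pos: [0.5476, 0.258, 0.0255]
tool_rot: [[-0.912, 0.231, 0.338], [0.21, 0.973, -0.096], [-0.351, -0.017, -0.936]]
force: [-1.6, 1.1, 0.5]
width: 0.469
finger_force: 1.1
```

```bash
python3 - <<'E'
from h import *
D=np.load("pics/d3.npz"); p=onz(D,250+218/2.2,200+168/2.2,.093);print(p)
E
```

```text
[0.57064434 0.263165   0.093     ]
```

Call:
drive_tool(steps=[0.03, -0.006, 0, 0, 0, 0, 0.47, 0, 0, 0, 0, 0, 0, 0.47])

```text
t: 9.68
eef_pos: [0.5498, 0.2584, 0.0253]
tool_rot: [[-0.913, 0.229, 0.338], [0.209, 0.973, -0.095], [-0.35, -0.016, -0.937]]
force: [-5.5, 3.1, 1.8]
width: 0.471
finger_force: 3.4
```

Call:
drive_tool(steps=[0.02, -0.004, 0, 0, 0, 0, 0.47, 0, 0, 0, 0, 0, 0, 0.47])

```text
t: 9.93
eef_pos: [0.551, 0.2588, 0.0252]
tool_rot: [[-0.913, 0.228, 0.337], [0.209, 0.973, -0.094], [-0.35, -0.015, -0.937]]
force: [-8.1, 3.5, 3.4]
width: 0.47
finger_force: 4.7
```

Call:
drive_tool(steps=[-0.08, 0.016, 0, 0, 0, 0, 0.47, -0.2, 0.04, 0, 0, 0, 0, 0.47, -0.3, 0.06, 0, 0, 0, 0, 0.47, -0.3, 0.06, 0.1, 0, 0, 0, 0.47, 0, -0.1, 0.5, 0, 0, 0, 0.47, 0, -0.1, 0.5, 0, 0, 0, 0.3, 0, -0.2, 0.5, 0, 0, 0, 0, 0, -0.3, 0.3, 0, 0, 0, 0, 0, -0.4, 0, 0, 0, 0, 0, 0, -0.4, 0, 0, 0, 0, 0])

```text
t: 11.18
eef_pos: [0.465, 0.1224, 0.2163]
tool_rot: [[-0.911, 0.232, 0.34], [0.211, 0.973, -0.097], [-0.353, -0.017, -0.935]]
force: [-0.1, -0.1, -0.3]
width: 0.002
finger_force: 0.0
```

```bash
python3 - <<'E'
from workcell import r
import cv2,numpy as np
o=r.observe(); print([[round(float(x),3) for x in o[k]] for k in("joint_positions","eef_pos","force")])
s=r.snapshot("scene"); t=r.snapshot("side"); np.savez("pics/s4.npz",**s); np.savez("pics/d4.npz",**t)
a=cv2.resize(s["image"][190:370,230:410,::-1],None,fx=2.2,fy=2.2);b=cv2.resize(t["image"][200:380,250:430,::-1],None,fx=2.2,fy=2.2)
cv2.imwrite("pics/s4.png",np.hstack([a,b]))
E
```

```text
[[-0.494, 0.137, -0.042, 2.227, 0.499, 0.581, 0.411], [0.465, 0.122, 0.216], [-0.069, -0.122, -0.334]]
```

View pics/s4.png

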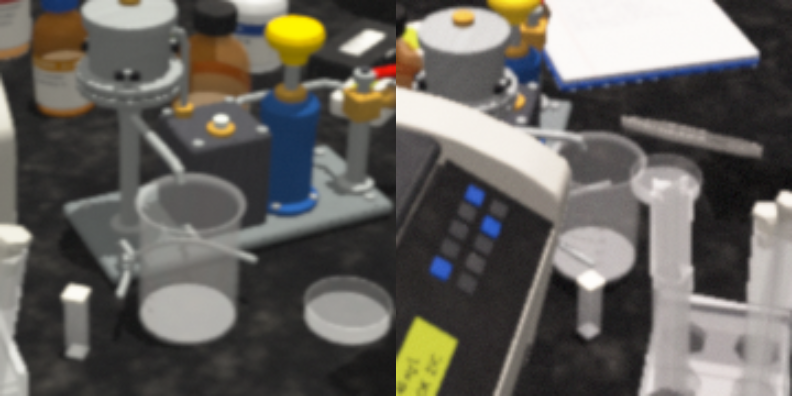

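Scene: beaker base at crop (188,313), rim (190,207); side: rim (598,168), beaker seated in the guide with the spout above it. Checking the position and computing lever waypoints.

```bash
python3 - <<'E'
from h import *
S=np.load("pics/s4.npz");D=np.load("pics/d4.npz"); q=np.load("q.npy")
c,s=np.cos(q[2]),np.sin(q[2]);R=np.array([[c,-s],[s,c]])
for p in(onz(S,230+188/2.2,190+313/2.2,.003),onz(S,230+190/2.2,190+207/2.2,.093),onz(D,250+202/2.2,200+168/2.2,.093)): print(p[:2].round(4),(R.T@(p[:2]-q[:2])).round(4))
print('gadget',onz(S,395,212,.03))
last=np.array([.465,.122])
for th,d in((1.57,.055),(1.57,.02),(1.3,.02),(1.0,.02),(.75,.02),(.5,.02),(.25,.02),(0,.018),(-.05,.018)):
    rel=.047*np.array([-np.cos(th),-np.sin(th)])+d*np.array([np.sin(th),-np.cos(th)])
    w=R@(rel+[.035,-.104])+q[:2]; print(th,w.round(4),((w-last)*10).round(3)); last=w
E
```

```text
[0.581 0.251] [-0.0467  0.0849]
[0.5771 0.2548] [-0.0513  0.0879]
[0.5824 0.2629] [-0.0477  0.0968]
gadget [ 0.78526123 -0.11755723  0.03      ]
1.57 [ 0.6682 -0.0074] [ 2.032 -1.294]
1.57 [ 6.339e-01 -4.000e-04] [-0.343  0.07 ]
1.3 [ 0.6202 -0.0013] [-0.137 -0.009]
1.0 [0.6053 0.002 ] [-0.149  0.033]
0.75 [0.5941 0.008 ] [-0.112  0.06 ]
0.5 [0.5847 0.0166] [-0.094  0.086]
0.25 [0.5777 0.0273] [-0.07   0.107]
0 [0.574  0.0413] [-0.037  0.14 ]
-0.05 [0.5737 0.0438] [-0.004  0.025]
```

Call:
drive_tool(steps=[0, -0.4, 0, 0.015, 0.075, 0, 0, 0.1, -0.4, 0, 0.015, 0.075, 0, 0, 0.2, -0.4, 0, 0.015, 0.074, 0, 0, 0.4, -0.09, 0, 0, 0, 0, 0, 0.4, 0, 0, 0, 0, 0, 0, 0.4, 0, 0, 0, 0, 0, 0, 0.4, 0, 0, 0, 0, 0, 0, 0.13, 0, 0, 0, 0, 0, 0, 0, 0, 0, 0, 0, 0, 0])

```text
t: 12.4
eef_pos: [0.6679, 0.0037, 0.2145]
tool_rot: [[-0.974, 0.225, 0.021], [0.224, 0.974, -0.041], [-0.03, -0.035, -0.999]]
force: [0.3, -0.2, 0.2]
width: -0.003
finger_force: 0.0
```

Down to z ≈ 0.103 behind the lever, then sweep.

Call:
drive_tool(steps=[0.02, -0.1, -0.4, 0, 0, 0, 0, 0, 0, -0.4, 0, 0, 0, 0, 0, 0, -0.31, 0, 0, 0, 0, 0, 0, 0, 0, 0, 0, 0])

```text
t: 12.9
eef_pos: [0.6666, -0.0063, 0.1018]
tool_rot: [[-0.974, 0.224, 0.016], [0.224, 0.974, -0.041], [-0.024, -0.037, -0.999]]
force: [0.2, -0.6, 0.1]
width: -0.0
finger_force: 0.0
```

Call:
drive_tool(steps=[-0.2, 0.05, 0, 0, 0, 0, 0, -0.16, 0.02, 0, 0, 0, 0, 0, -0.137, -0.01, 0, 0, 0, 0, 0, -0.149, 0.033, 0, 0, 0, 0, 0, -0.112, 0.06, 0, 0, 0, 0, 0, -0.094, 0.086, 0, 0, 0, 0, 0, -0.07, 0.107, 0, 0, 0, 0, 0, -0.037, 0.1, 0, 0, 0, 0, 0, 0, 0, 0, 0, 0, 0, 0])

```text
t: 14.02
eef_pos: [0.5728, 0.04, 0.1038]
tool_rot: [[-0.975, 0.223, 0.02], [0.222, 0.974, -0.04], [-0.028, -0.034, -0.999]]
force: [0.6, -0.8, -0.7]
width: -0.0
finger_force: 0.0
```

Call:
drive_tool(steps=[0.005, 0.03, 0, 0, 0, 0, 0, 0, 0, 0, 0, 0, 0, 0])

```text
t: 14.28
eef_pos: [0.574, 0.0413, 0.1039]
tool_rot: [[-0.974, 0.225, 0.021], [0.224, 0.974, -0.041], [-0.029, -0.035, -0.999]]
force: [0.4, -0.7, -0.4]
width: -0.001
finger_force: 0.0
```

Call:
drive_tool(steps=[0.005, 0.03, 0, 0, 0, 0, 0, 0, 0, 0, 0, 0, 0, 0])

```text
t: 14.52
eef_pos: [0.5744, 0.0437, 0.1039]
tool_rot: [[-0.974, 0.225, 0.021], [0.224, 0.974, -0.041], [-0.029, -0.035, -0.999]]
force: [-2.3, -1.9, -0.8]
width: 0.002
finger_force: 1.1
```

Call:
drive_tool(steps=[0.005, 0.03, 0, 0, 0, 0, 0, 0, 0, 0, 0, 0, 0, 0])

```text
t: 14.78
eef_pos: [0.5744, 0.044, 0.1039]
tool_rot: [[-0.974, 0.227, 0.019], [0.226, 0.973, -0.044], [-0.029, -0.039, -0.999]]
force: [-2.0, -7.8, 0.5]
width: -0.003
finger_force: 4.1
```

Call:
drive_tool(steps=[0.005, 0.03, 0, 0, 0, 0, 0, 0, 0, 0, 0, 0, 0, 0])

```text
t: 15.02
eef_pos: [0.5744, 0.0443, 0.1038]
tool_rot: [[-0.973, 0.229, 0.018], [0.228, 0.973, -0.047], [-0.028, -0.042, -0.999]]
force: [-3.3, -13.6, 2.2]
width: 0.004
finger_force: 7.0
```

Stop reached. Back off, rise, look.

Call:
drive_tool(steps=[-0.01, -0.15, 0, 0, 0, 0, 0, -0.03, -0.25, 0, 0, 0, 0, 0, 0, 0, 0.4, 0, 0, 0, 0, 0, 0, 0.5, 0, 0, 0, 0, -0.3, -0.2, 0.2, 0, 0, 0, 0, -0.3, -0.2, 0, 0, 0, 0, 0, 0, 0, 0, 0, 0, 0, 0])

```text
t: 15.9
eef_pos: [0.5104, -0.0312, 0.2147]
tool_rot: [[-0.974, 0.227, 0.022], [0.226, 0.973, -0.04], [-0.031, -0.034, -0.999]]
force: [0.8, -0.2, -0.3]
width: 0.002
finger_force: 0.0
```

```bash
python3 - <<'E'
from workcell import r
import cv2,numpy as np
s=r.snapshot("scene"); np.savez("pics/s5.npz",**s)
a=cv2.resize(s["image"][180:380,240:460,::-1],None,fx=3,fy=3); cv2.imwrite("pics/s5.png",a[:600])
E
```

```text
(no output)
```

View pics/s5.png

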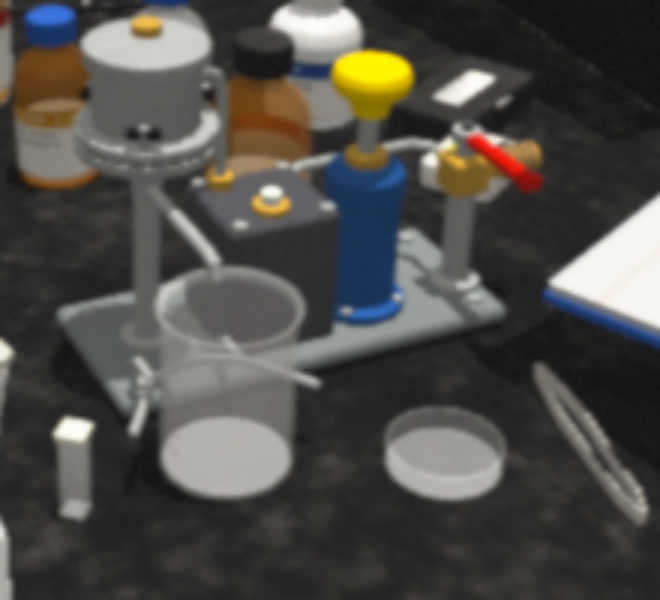

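The beaker is in the guide; the lever runs from (468,132) to its end at (538,183). I check its angle.

```bash
python3 - <<'E'
from h import *
S=np.load("pics/s5.npz"); q=np.load("q.npy")
c,s=np.cos(q[2]),np.sin(q[2]);R=np.array([[c,-s],[s,c]])
for u,v in((471,142),(538,183)):
    p=onz(S,240+u/3,180+v/3,.115)[:2]; print(p,R.T@(p-q[:2]))
E
```

```text
[0.61161778 0.05965987] [ 0.02119484 -0.09655644]
[0.5560464  0.06503985] [-0.03434053 -0.10229619]
```

The lever is shut at its stop. Next, over the knob.

Call:
drive_tool(steps=[0.3, 0.36, 0, 0, 0, 0, 0, 0.3, 0.36, 0, 0, 0, 0, 0, 0.3, 0.36, 0, 0, 0, 0, 0, 0.3, 0.36, 0, 0, 0, 0, 0, 0.09, 0, 0, 0, 0, 0, 0, 0, 0, -0.35, 0, 0, 0, 0, 0, 0, 0, 0, 0, 0, 0])

```text
t: 16.82
eef_pos: [0.6389, 0.1139, 0.1763]
tool_rot: [[-0.974, 0.224, 0.016], [0.224, 0.974, -0.042], [-0.025, -0.037, -0.999]]
force: [0.2, -0.5, -0.5]
width: 0.003
finger_force: 0.0
```

Call:
drive_tool(steps=[0, 0, -0.15, 0, 0, 0, 0, 0, 0, -0.15, 0, 0, 0, 0, 0, 0, -0.1, 0, 0, 0, 0, 0, 0, 0, 0, 0, 0, 0, 0, 0, 0, 0, 0, 0, 0])

```text
t: 17.45
eef_pos: [0.6423, 0.1145, 0.1412]
tool_rot: [[-0.974, 0.225, 0.025], [0.224, 0.974, -0.039], [-0.034, -0.033, -0.999]]
force: [-1.0, 0.4, 9.9]
width: 0.001
finger_force: 4.9
```

Call:
drive_tool(steps=[0, 0, -0.03, 0, 0, 0, 0, 0, 0, 0, 0, 0, 0, 0])

```text
t: 17.7
eef_pos: [0.6425, 0.1146, 0.1408]
tool_rot: [[-0.974, 0.225, 0.026], [0.224, 0.974, -0.039], [-0.034, -0.033, -0.999]]
force: [-8.8, -1.1, 29.8]
width: 0.002
finger_force: 14.2
```

Call:
drive_tool(steps=[-0.02, 0, 0.15, 0, 0, 0, 0, 0, 0, 0.16, 0, 0, 0, 0, 0, 0, 0, 0, 0, 0, 0, 0, 0, 0, 0, 0, 0, 0])

```text
t: 18.2
eef_pos: [0.6378, 0.1141, 0.166]
tool_rot: [[-0.974, 0.225, 0.019], [0.224, 0.974, -0.041], [-0.028, -0.036, -0.999]]
force: [0.3, -0.4, 1.5]
width: 0.004
finger_force: 0.8
```

Call:
drive_tool(steps=[0, 0, 0.05, 0, 0, 0, 0, 0, 0, -0.17, 0, 0, 0, 0, 0, 0, -0.17, 0, 0, 0, 0, 0, 0, 0, 0, 0, 0, 0, 0, 0, 0, 0, 0, 0, 0, 0, 0, 0.17, 0, 0, 0, 0, 0, 0, 0.17, 0, 0, 0, 0, 0, 0, 0, 0, 0, 0, 0, 0, 0, 0, 0, 0, 0, 0])

```text
t: 19.32
eef_pos: [0.6376, 0.114, 0.1707]
tool_rot: [[-0.974, 0.225, 0.019], [0.224, 0.974, -0.041], [-0.028, -0.036, -0.999]]
force: [-0.1, -0.1, 0.4]
width: 0.002
finger_force: 0.0
```

Call:
drive_tool(steps=[0, 0, -0.17, 0, 0, 0, 0, 0, 0, -0.17, 0, 0, 0, 0, 0, 0, 0, 0, 0, 0, 0, 0, 0, 0, 0, 0, 0, 0])

```text
t: 19.82
eef_pos: [0.6396, 0.1145, 0.1407]
tool_rot: [[-0.974, 0.225, 0.024], [0.224, 0.974, -0.04], [-0.032, -0.034, -0.999]]
force: [-7.7, -2.0, 27.6]
width: 0.0
finger_force: 14.3
```

Call:
drive_tool(steps=[0, 0, 0.17, 0, 0, 0, 0, 0, 0, 0.17, 0, 0, 0, 0, 0, 0, 0, 0, 0, 0, 0, 0, 0, 0, 0, 0, 0, 0])

```text
t: 20.32
eef_pos: [0.6376, 0.114, 0.1705]
tool_rot: [[-0.974, 0.225, 0.019], [0.224, 0.974, -0.041], [-0.028, -0.036, -0.999]]
force: [0.0, 0.1, -0.2]
width: -0.007
finger_force: 0.0
```

Three strokes done; three more.

Call:
drive_tool(steps=[0, 0, -0.17, 0, 0, 0, 0, 0, 0, -0.17, 0, 0, 0, 0, 0, 0, 0, 0, 0, 0, 0, 0, 0, 0, 0, 0, 0, 0, 0, 0, 0.17, 0, 0, 0, 0, 0, 0, 0.17, 0, 0, 0, 0, 0, 0, 0, 0, 0, 0, 0, 0, 0, 0, 0, 0, 0, 0])

```text
t: 21.32
eef_pos: [0.6376, 0.114, 0.1705]
tool_rot: [[-0.974, 0.225, 0.019], [0.224, 0.974, -0.041], [-0.028, -0.036, -0.999]]
force: [-0.1, 0.4, 0.4]
width: -0.001
finger_force: 0.0
```

Call:
drive_tool(steps=[0, 0, -0.17, 0, 0, 0, 0, 0, 0, -0.17, 0, 0, 0, 0, 0, 0, 0, 0, 0, 0, 0, 0, 0, 0, 0, 0, 0, 0, 0, 0, 0.17, 0, 0, 0, 0, 0, 0, 0.17, 0, 0, 0, 0, 0, 0, 0, 0, 0, 0, 0, 0, 0, 0, 0, 0, 0, 0])

```text
t: 22.32
eef_pos: [0.6376, 0.114, 0.1705]
tool_rot: [[-0.974, 0.225, 0.019], [0.224, 0.974, -0.041], [-0.028, -0.036, -0.999]]
force: [-0.3, -0.5, -0.2]
width: 0.002
finger_force: 0.0
```

Call:
drive_tool(steps=[0, 0, -0.17, 0, 0, 0, 0, 0, 0, -0.17, 0, 0, 0, 0, 0, 0, 0, 0, 0, 0, 0, 0, 0, 0, 0, 0, 0, 0, 0, 0, 0.17, 0, 0, 0, 0, 0, 0, 0.17, 0, 0, 0, 0, 0, 0, 0, 0, 0, 0, 0, 0, 0, 0, 0, 0, 0, 0])

```text
t: 23.32
eef_pos: [0.6376, 0.114, 0.1705]
tool_rot: [[-0.974, 0.225, 0.019], [0.224, 0.974, -0.041], [-0.028, -0.036, -0.999]]
force: [-0.3, 0.3, -0.3]
width: -0.001
finger_force: 0.0
```

```bash
python3 - <<'E'
from workcell import r
import cv2,numpy as np
s=r.snapshot("scene"); np.savez("pics/s6.npz",**s)
a=cv2.resize(s["image"][180:380,240:460,::-1],None,fx=3,fy=3); cv2.imwrite("pics/s6.png",a[:600])
E
```

```text
(no output)
```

View pics/s6.png

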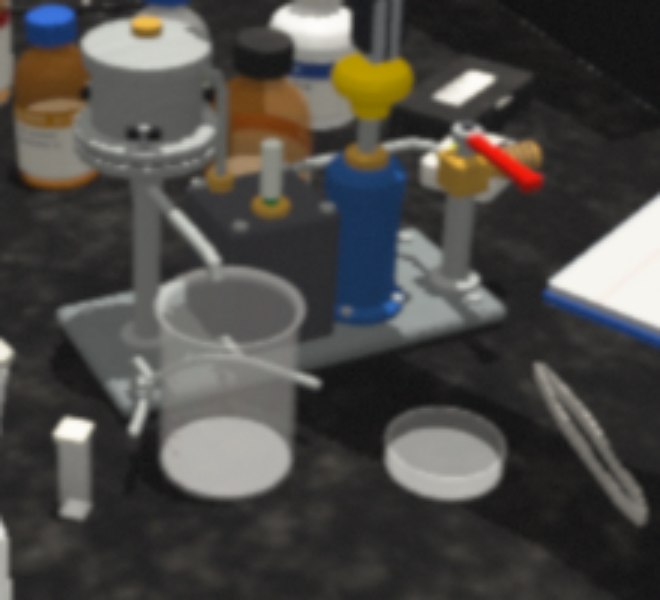

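The pin at (270,145)–(270,200) is up and shows green at its foot; beaker and lever unchanged. One extra stroke for certainty, comparing the pin height before and after.

Call:
drive_tool(steps=[0, 0, -0.17, 0, 0, 0, 0, 0, 0, -0.17, 0, 0, 0, 0, 0, 0, 0, 0, 0, 0, 0, 0, 0, 0, 0, 0, 0, 0, 0, 0, 0.17, 0, 0, 0, 0, 0, 0, 0.17, 0, 0, 0, 0, 0, 0, 0, 0, 0, 0, 0, 0, 0, 0.3, 0, 0, 0, 0, 0, 0, 0.4, 0, 0, 0, 0, 0, 0, 0, 0, 0, 0, 0])

```text
t: 24.62
eef_pos: [0.64, 0.1145, 0.2439]
tool_rot: [[-0.974, 0.225, 0.025], [0.224, 0.974, -0.04], [-0.033, -0.033, -0.999]]
force: [0.1, -1.4, -1.3]
width: 0.002
finger_force: 0.0
```

```bash
python3 - <<'E'
from workcell import r
import cv2,numpy as np
from h import *
q=np.load("q.npy");c,s_=np.cos(q[2]),np.sin(q[2]); xy=np.array([[c,-s_],[s_,c]])@[.03,.022]+q[:2]
s=r.snapshot("scene"); np.savez("pics/s7.npz",**s)
K,T=s["K"],s["T"]
for z in(.105,.1325,.134):
    p=T[:3,:3].T@(np.r_[xy,z]-T[:3,3]); print(z,K[0,2]+K[0,0]*p[0]/-p[2],K[1,2]-K[1,1]*p[1]/-p[2])
for n in("s5","s6","s7"):
    im=np.load(f"pics/{n}.npz")["image"].astype(int); col=im[215:255,328:333].mean(1)
    g=col[:,1]-col[:,0]; hi=col.mean(1); i=np.argmax(np.diff(hi)); print(n,"profile",hi[4:38].round().astype(int).tolist(),"green rows",[(215+k,round(g[k])) for k in range(40) if g[k]>8])
print(r.observe()["force"])
E
```

```text
0.105 331.3193950067791 243.7253741016071
0.1325 331.92625146097043 228.38820073010262
0.134 331.9598389563942 227.53933896572482
s5 profile [66, 64, 62, 63, 70, 80, 85, 85, 84, 83, 82, 82, 86, 104, 128, 139, 133, 115, 102, 99, 98, 101, 132, 208, 246, 246, 210, 155, 140, 152, 164, 142, 105, 89] green rows []
s6 profile [68, 64, 62, 63, 70, 81, 98, 132, 157, 159, 142, 132, 131, 131, 131, 132, 132, 130, 130, 130, 130, 130, 130, 130, 130, 129, 119, 88, 69, 83, 95, 94, 83, 73] green rows [(246, 19), (247, 23)]
s7 profile [68, 63, 62, 63, 71, 82, 99, 131, 157, 158, 142, 133, 131, 131, 131, 131, 131, 131, 131, 130, 130, 130, 130, 130, 129, 128, 118, 87, 69, 83, 96, 93, 84, 73] green rows [(246, 19), (247, 22)]
[-0.20498067  1.04019268 -0.32056294]
```

The extra stroke changed nothing: the pin is at its end (16 px ≈ 29 mm, green visible). I hand in.

```bash
python3 -c "
from workcell import r
print(r.hand_in())"
```

```text
the job is handed in; nothing more can be done
None
```

The job is handed in, but the verdict was not returned: the beaker is seated in the guide, the vent lever is at its shut stop, and the pin is fully out with green showing after seven strokes (24.6 s of 64 s used, gripper clear).

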